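# Park the wire tensioner on its locking pin

### The job

Park the coil winder's sprung wire tensioner for threading. Take the red-headed locking pin from the wooden rack, use it to swing the tension wheel's arm back against its spring, all the way past the red-ringed hole in the base plate, and while the arm is held back drop the pin fully home in the red-ringed hole, so that the arm comes to rest against the pin's shank and stays back. Leave the other pins and the things on the bench where they are.

Things in the scene. Friction and masses are not known exactly. Their poses are not given: they have to be found in the camera images.
- tensioner: Fixed grey base plate, 220 (x) by 200 (y) by 30 mm high; origin under its centre. The arm's upright pivot is at its (75, 0) mm and the arm points roughly to its -x. Two blind holes, 14 mm wide with 3 mm chamfers, floor 6 mm above the bench: lock_hole (red ring) and half_hole (plain). At rest the arm lies on the +y side of both; swing it towards -y.
- dancer (a joint): Swing of the tension arm about its pivot, rad: 0 at rest on its stop, growing counter-clockwise seen from above, limit 0.95. A spring always pushes it back to 0 (about 2 N at the push point at rest, 4.5 N at 0.7). It reads about 0.70 leaning on a pin in lock_hole, 0.35 on a pin in half_hole.
- push_point (a point): Point on the centre line of the aluminium arm bar, 140 mm from the pivot, 40 mm above the bench; moves with the arm. The bar is 16 mm wide, ends 165 mm from the pivot, its underside 33 mm and its top 48 mm above the bench. The side to push is 8 mm from this point, on the side away from the lock hole.
- pivot (a point): The arm's pivot axis, at the height of the plate's top.
- lock_hole (a point): Centre of the mouth of the red-ringed hole, on the plate's top face (30 mm above the bench), 140 mm from the pivot.
- half_hole (a point): Centre of the mouth of the plain hole, on the plate's top, 140 mm from the pivot; the wrong one, passed on the way.
- pin: The loose locking pin, about 80 g: steel shank 12 mm in diameter, 70 mm long, with a rounded foot, and above it a red round head 20 mm in diameter, 32 mm tall. Origin at the centre of its foot, z along the pin to the head. It starts upright (loose, leaning a little) in the rack with its foot 6 mm above the bench, and fully home in the lock hole its foot is again 6 mm above the bench.
- pin_tip (a point): Centre of the pin's foot.
- pin_head (a point): Centre of the red head, 86 mm above the foot: where to grip.
- rack: Fixed dark wooden rack, 180 (x) by 60 (y) by 40 mm high, origin under its centre; three 14 mm square sockets, 34 mm deep, 60 mm apart along its x. The red pin and two others stand in them in any order; the tallest head, the red one, ends 108 mm above the bench.
- mandrel_black: Loose pin with a black head 18 mm in diameter, 92 mm tall in all; a bystander in the rack. Origin at its foot.
- mandrel_blue: Loose pin with a blue head 22 mm in diameter, 72 mm tall in all; a bystander in the rack. Origin at its foot.
- multimeter: Loose yellow multimeter, 190 by 90 by 34 mm, lying flat; bystander, origin under its centre.
- screwdriver: Loose screwdriver lying on the bench; bystander.
- tape: Loose blue tape roll lying flat, 90 mm diameter, 19 mm high; bystander.
- ferrite: Loose dark ferrite ring lying flat, 48 mm diameter, 14 mm high; bystander.
- wheel (a point): Centre of the top of the tension wheel, a white and grey grooved roller 62 mm in diameter on the arm, 78 mm from the pivot; its top is 64 mm above the bench. The pivot post and its spring are no higher than 66 mm.
There are look-alikes about, which are no part of the job. Leave any green look-alike of the pin alone.

How it is judged:
On the way, in this order (a step that is already met when the one before it is completed fails the run):
1. the red pin has been lifted clear of its socket (height (world z) of pin_tip above 0.045 m), for 0.1 s.
2. the arm has been swung back against its spring, past the lock hole (value of joint dancer above 0.62 rad), for 0.1 s.
At the end, for the whole second after the job is handed in: The red pin stands fully home in the red-ringed hole (foot within 6 mm of the hole's axis and less than 12 mm above the bench, leaning less than 0.2 rad), released and at rest, and the sprung arm leans against it, held back at 0.62 to 0.80 rad (horizontal distance between pin_tip and lock_hole below 0.006 m and height (world z) of pin_tip below 0.012 m and angle between pin's own z axis and vertical below 0.2 rad and value of joint dancer between 0.62 and 0.8 rad and contact force between pin and dancer above 0.5 N and linear speed of pin below 0.02 m/s); the robot touches nothing.
It fails at once if another pin was disturbed in the rack (distance of any of mandrel_black, mandrel_blue from where it was at the start of the episode above 0.02 m).
It fails at once if a thing on the bench was pushed aside (distance of any of multimeter, screwdriver, tape, ferrite from where it was at the start of the episode above 0.03 m).
It also fails if it takes over 48 s, if anything falls off the work surface, if the arm or the gripper's body presses on something with over 40 N, if the wrist force passes 120 N, or if a joint passes its speed limit or range.

### The arm

A 6-joint arm with a two-finger parallel gripper is mounted at the origin on the work surface. World frame = base frame: x ahead of the robot, y to its left, z up, the work surface at z = 0. Lengths are in m, angles in rad, forces in N, time in s.
With the tool pointing down it reaches from about 0.225 to 0.725 m from the base axis. Payload 3.1 kg.
Tool frame: the origin (TCP) lies at the very end of the fingers, on their centre line; the grasp point (between the pads) lies 19 mm behind it; z points along the fingers, y is the line along which they close (so a half turn about z gives the same grasp; the last joint's range is limited). The gripper opens to 85 mm and grips with 20 to 120 N. Pads are 22 mm wide; open, the fingers measure 114 mm over their backs; the gripper's body (76 mm by 85 mm) begins 54 mm behind the grasp point. The pads swing forward as they close: fully open they stand 13 mm farther back than shut.
Start: joints at [-1.228, 0.048, 0.099, 1.622, 0, 1.443], TCP at [0.238, -0.468, 0.231] pointing down, gripper open.
Joint ranges: [-2.91, 2.91], [-0.99, 1.94], [-1.21, 1.42], [-2.12, 2.29], [-1.49, 1.47], [-3.14, 3.14]. Speed limits (rad/s): [2.79, 2.79, 3.14, 3.14, 3.14, 3.14].

### API

Orientations are given as [roll, pitch, yaw] about the fixed x, y, z axes, in that order (R = Rz(yaw) Ry(pitch) Rx(roll)).
In Python, from bench import env gives the robot as it stands. The module is installed in compiled form; this text tells all that it offers.
- The arm moves only by the tool play_rows, never from a script. Its argument "rows" is a list of rows, each an object with "dp": the shift along the tool's x, y, z in mm, a list of three; "angular": the turn, a rotation vector about the tool's x, y, z in degrees, a list of three; "fingers": the opening, from 0 (shut) to 1 (fully open). In form: [{"dp": [x, y, z], "angular": [wx, wy, wz], "fingers": fingers}, ...]. A call has 1 to 10 rows; each row shifts and turns the commanded pose from where the row before left it, along the tool's axes as they then stand; what a row does not reach is not made up. A row lasts 1/10 s, in which the tool goes at most 50 mm and 8.59 degrees, less where a joint would pass 70% of its speed; a pose out of reach is approached as far as the arm can. A call with a gripper value outside its range is refused whole. The fingers move at their own pace and stop on an object; "force" is the grip in N (left out, the last holds). Time passes only in rows, so rows that do not move let the fingers close. It gives the time, the measured TCP pose, the force, the opening and the grip force at its end, in the units of the state.
- env.state(): the state, without advancing time (a new reading comes with each control period).
- env.get_image(name): name is "side" or "top" or "wrist"; returns a dict with "frame" (384x512x3 uint8, red, green, blue), "mtx" (3x3 intrinsics, pixels), "view" (4x4, takes a point from world to camera coordinates). Camera axes: x right, y down, z forward; pixel columns grow to the right and rows downward; lengths in m; the calibration is good to about 2 mm. A picture is of the moment at which its call begins. There is no depth.
- env.close_job(): hands the job in; it is judged then, once.
The state is a dict: "time_s": time; "qpos": joint angles; "dq": joint speeds; "effort": joint torques, N m; "tcp_pos": TCP position; "ee_rot": TCP orientation; "contact_force": force on the tool from outside, world axes, zero at the start; "moment": the same for the moment, N m; "grip_width": finger opening in m; "gripper_force": force on a finger pad.
Only numpy, scipy, OpenCV 4.12 (cv2) and the standard library are available. Lean on these libraries where they do the work, as an engineer would, in place of code of your own. Each camera call takes 0.05 s, during which the arm holds its last target. There are 200 camera calls.

## Working session

There is one attempt and no reset: what is moved stays moved. The work goes in short steps, Python scripts to look and compute and a tool call to move; the robot and the scene stay as the last step left them, time stands still between calls to the robot, and variables do not carry over. Pictures are saved under pics/ and viewed, at most 10 in all, crops included, and the job is handed in when it is done.

Besides the shell and the picture viewer there is one more tool, called after "Emit:" by a JSON object that holds its "fn" and its "kwargs", one argument or row to a line. play_rows: Moves the arm, as the interface text tells. Its arguments: {"type":"object","properties":{"rows":{"type":"array","items":{"type":"object","properties":{"dp":{"type":"array","items":{"type":"number"}},"angular":{"type":"array","items":{"type":"number"}},"fingers":{"type":"number"}}}},"force":{"type":"number"}},"required":["rows"]}

```bash
mkdir -p pics; cat > h.py <<'E'
import numpy as np, cv2, pickle
from bench import env
def snap(n,f):
    d=env.get_image(n); pickle.dump(d,open(f'pics/{f}.pkl','wb'))
    cv2.imwrite(f'pics/{f}.png',d['frame'][:,:,::-1]); return d
def load(f): return pickle.load(open(f'pics/{f}.pkl','rb'))
def back(d,u,v,z):
    R=d['view'][:3,:3];t=d['view'][:3,3];c=-R.T@t
    r=R.T@np.linalg.inv(d['mtx'])@[u,v,1.]; return c+r*(z-c[2])/r[2]
def proj(d,p):
    q=d['mtx']@(d['view'][:3,:3]@np.asarray(p)+d['view'][:3,3]); return q[:2]/q[2]
E
python3 - <<'E'
from h import *
a=snap('top','top0');b=snap('side','side0');
im=np.hstack([a['frame'],b['frame']])[:,:,::-1]
cv2.imwrite('pics/a.png',cv2.resize(a['frame'][:,:,::-1],(800,600),interpolation=2))
cv2.imwrite('pics/b.png',cv2.resize(b['frame'][:,:,::-1],(800,600),interpolation=2))
print(a['view'],b['view'],env.state())
E
```

```text
[[-1.66679183e-02 -9.99801586e-01  1.09072686e-02 -1.17570629e-03]
 [-9.95889093e-01  1.56293262e-02 -8.92224164e-02  6.18772800e-01]
 [ 8.90342402e-02 -1.23495818e-02 -9.95952003e-01  1.33060763e+00]
 [ 0.00000000e+00  0.00000000e+00  0.00000000e+00  1.00000000e+00]] [[ 0.87931174 -0.47621962  0.00507407 -0.54506363]
 [-0.26347892 -0.49531847 -0.82779132  0.23574969]
 [ 0.39672375  0.72654972 -0.56101317  0.91022443]
 [ 0.          0.          0.          1.        ]] {'time_s': 0.1, 'qpos': array([-1.22780506e+00,  4.86903130e-02,  9.77435274e-02,  1.62198171e+00,
        5.29267851e-06,  1.44299577e+00]), 'dq': array([ 0.00095151, -0.0019038 ,  0.00384703, -0.00079656, -0.00103086,
        0.00194248]), 'effort': array([ 2.30436002e-03, -3.39849722e+01,  3.20936680e+01,  1.57855859e-02,
       -1.53427163e-04, -6.23856508e-06]), 'tcp_pos': array([ 0.23794051, -0.46737099,  0.23022161]), 'ee_rot': array([-3.13947855e+00, -2.77000153e-04,  4.70791523e-01]), 'contact_force': array([-0.04329258,  0.19420255, -0.57096097]), 'moment': array([-0.05203864,  0.02274174,  0.06071634]), 'gripper_force': 0.0, 'grip_width': 0.08538895410219059}
```

View pics/a.png

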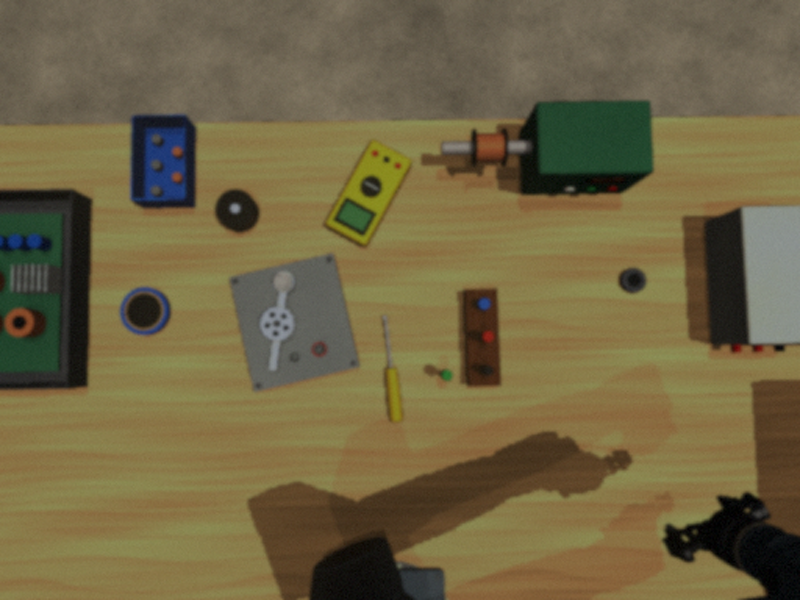

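View pics/b.png

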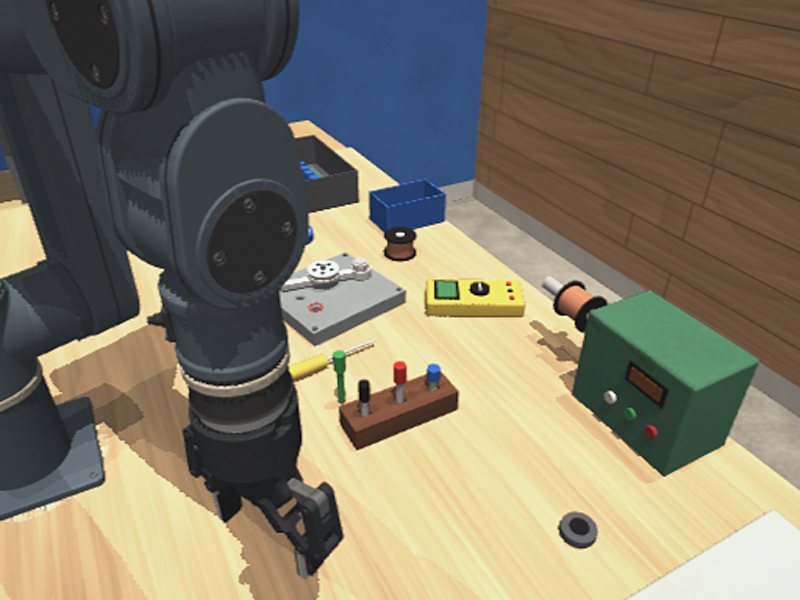

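The top view (800x600) shows three candidate pins:
- Red head at (488,336), in the middle of the rack.
- Blue at (484,303) and black at (485,370), in the rack's other sockets.
- Green look-alike at (446,375), standing outside the rack.

The red one in the rack fits the description. On the tensioner, the pivot is at (284,281), the red-ringed hole at (319,349) and the plain hole at (294,356). I'll confirm with an enlarged crop.

```bash
python3 - <<'E'
from h import *
a=load('top0');b=load('side0')
c=a['frame'][155:255,140:330,::-1]
cv2.imwrite('pics/c.png',cv2.resize(c,None,fx=4.2,fy=4.2,interpolation=2))
c2=b['frame'][145:290,175:305,::-1]
cv2.imwrite('pics/d.png',cv2.resize(c2,None,fx=4,fy=4,interpolation=2))
E
```

```text
(no output)
```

View pics/c.png

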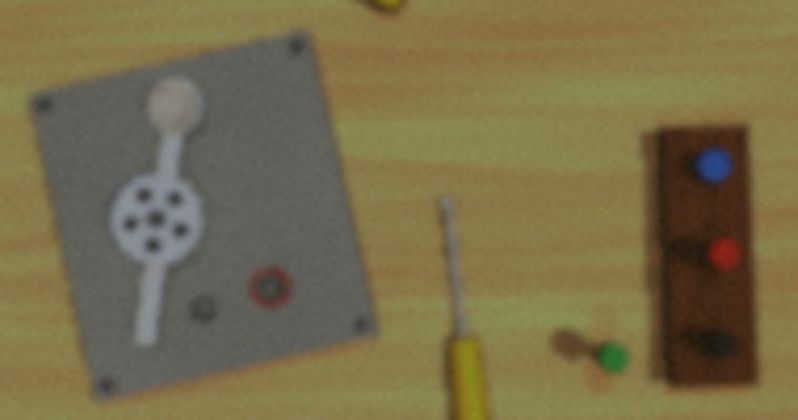

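View pics/d.png

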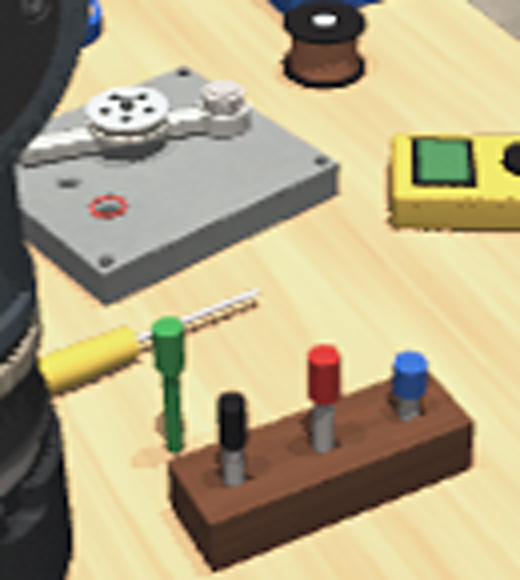

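The crops confirm it: the red head sits in the rack's middle socket at crop (725,253), and the green look-alike is at (612,357), clear of the rack. The red ring is at (270,288), the plain hole at (204,308), the pivot at (176,104) and the arm end at (145,345).

```bash
python3 - <<'E'
from h import *
a=load('top0');b=load('side0')
P={}
for n,u,v,z in [('red',725,253,.108),('redmid',725,253,.1),('blue',714,165,.076),('black',718,344,.098),('green',612,357,.1),('lock',270,288,.03),('half',204,308,.03),('pivot',175,103,.064),('wheel',156,219,.064),('end',145,345,.048),
 ('r1',664,130,.04),('r2',746,127,.04),('r3',756,383,.04),('r4',668,382,.04),('c1',32,97,.03),('c2',309,32,.03),('c3',377,331,.03),('c4',98,398,.03)]:
    P[n]=back(a,140+(u+.5)/4.2-.5,155+(v+.5)/4.2-.5,z); print(n,P[n].round(4))
d=lambda p,q:round(float(np.linalg.norm((P[p]-P[q])[:2])),4)
print(d('lock','pivot'),d('half','pivot'),d('wheel','pivot'),d('end','pivot'),d('c1','c2'),d('c2','c3'),d('c3','c4'),d('c1','c4'),d('r1','r4'),d('r1','r2'))
c=(P['c1']+P['c2']+P['c3']+P['c4'])/4
e=(P['c1']+P['c2']-P['c3']-P['c4'])[:2];print('c',c,'yaw',np.arctan2(e[1],e[0]),'pivot pred',c[:2]+.075*e/np.linalg.norm(e))
# side check
s=lambda u,v,z:back(b,175+(u+.5)/4-.5,145+(v+.5)/4-.5,z).round(4)
print('side red',s(324,355,.108),'redbot',s(324,400,.076),'shank at rack',s(323,448,.04),'lock',s(109,207,.03),'half',s(68,183,.03))
print('black',s(231,400,.098),'blue',s(410,360,.078))
E
```

```text
red [ 0.5197 -0.1775  0.108 ]
redmid [ 0.5199 -0.1787  0.1   ]
blue [ 0.5796 -0.1764  0.076 ]
black [ 0.4603 -0.1726  0.098 ]
green [ 0.453  -0.1025  0.1   ]
lock [0.5021 0.1276 0.03  ]
half [0.4891 0.1734 0.03  ]
pivot [0.6285 0.1882 0.064 ]
wheel [0.5498 0.2013 0.064 ]
end [0.4647 0.2114 0.048 ]
r1 [ 0.6068 -0.1473  0.04  ]
r2 [ 0.608  -0.2044  0.04  ]
r3 [ 0.4315 -0.2061  0.04  ]
r4 [ 0.4332 -0.1456  0.04  ]
c1 [0.6377 0.2926 0.03  ]
c2 [0.6805 0.099  0.03  ]
c3 [0.4712 0.0539 0.03  ]
c4 [0.4286 0.2465 0.03  ]
0.1402 0.1403 0.0798 0.1654 0.1983 0.2141 0.1973 0.2141 0.1736 0.0571
c [0.55448128 0.17300537 0.03      ] yaw 0.21438307082589322 pivot pred [0.62776437 0.18896122]
side red [ 0.52   -0.1763  0.108 ] redbot [ 0.5187 -0.1788  0.076 ] shank at rack [ 0.5171 -0.1808  0.04  ] lock [0.5038 0.1294 0.03  ] half [0.4884 0.1737 0.03  ]
black [ 0.4603 -0.1757  0.098 ] blue [ 0.5807 -0.1735  0.078 ]
```

Emit:
{"fn": "play_rows", "kwargs": {
  "rows": [
    {"dp": [0, 0, 0], "angular": [0, 0, 6.74], "fingers": 1},
    {"dp": [0, 0, 0], "angular": [0, 0, 6.74], "fingers": 1},
    {"dp": [0, 0, 0], "angular": [0, 0, 6.74], "fingers": 1},
    {"dp": [0, 0, 0], "angular": [0, 0, 6.74], "fingers": 1}
  ]
}}

```text
time_s: 0.5
tcp_pos: [0.238, -0.4675, 0.2306]
ee_rot: [-3.14, 0.001, -0.005]
contact_force: [0.5, 0.7, 0.4]
grip_width: 0.0847
gripper_force: 0.0
```

Emit:
{"fn": "play_rows", "kwargs": {
  "rows": [
    {"dp": [28, -29, 0], "angular": [0, 0, 0], "fingers": 1},
    {"dp": [28, -29, 0], "angular": [0, 0, 0], "fingers": 1},
    {"dp": [28, -29, 0], "angular": [0, 0, 0], "fingers": 1},
    {"dp": [28, -29, 0], "angular": [0, 0, 0], "fingers": 1},
    {"dp": [28, -29, 0], "angular": [0, 0, 0], "fingers": 1},
    {"dp": [28, -29, 0], "angular": [0, 0, 0], "fingers": 1},
    {"dp": [28, -29, 0], "angular": [0, 0, 0], "fingers": 1},
    {"dp": [28, -29, 0], "angular": [0, 0, 0], "fingers": 1},
    {"dp": [28, -29, 0], "angular": [0, 0, 0], "fingers": 1},
    {"dp": [28, -29, 0], "angular": [0, 0, 0], "fingers": 1}
  ]
}}

```text
time_s: 1.5
tcp_pos: [0.5187, -0.1763, 0.2307]
ee_rot: [-3.141, 0.001, 0.0]
contact_force: [0.1, 0.1, 0.6]
grip_width: 0.0854
gripper_force: 0.0
```

Emit:
{"fn": "play_rows", "kwargs": {
  "rows": [
    {"dp": [0, 0, 0], "angular": [0, 0, 0], "fingers": 0.7},
    {"dp": [0, 0, 0], "angular": [0, 0, 0], "fingers": 0.7}
  ]
}}

```text
time_s: 1.7
tcp_pos: [0.5181, -0.177, 0.2305]
ee_rot: [-3.141, 0.002, 0.002]
contact_force: [-0.0, 0.7, -0.2]
grip_width: 0.0603
gripper_force: 0.0
```

Emit:
{"fn": "play_rows", "kwargs": {
  "rows": [
    {"dp": [1, 1, 34], "angular": [0, 0, 0], "fingers": 0.6},
    {"dp": [0, 0, 34], "angular": [0, 0, 0], "fingers": 0.6},
    {"dp": [0, 0, 34], "angular": [0, 0, 0], "fingers": 0.6},
    {"dp": [0, 0, 27], "angular": [0, 0, 0], "fingers": 0.6},
    {"dp": [0, 0, 17], "angular": [0, 0, 0], "fingers": 0.6},
    {"dp": [0, 0, 8], "angular": [0, 0, 0], "fingers": 0.6},
    {"dp": [0, 0, 0], "angular": [0, 0, 0], "fingers": 0.6}
  ]
}}

```text
time_s: 2.4
tcp_pos: [0.5174, -0.1792, 0.0759]
ee_rot: [-3.14, 0.003, -0.001]
contact_force: [-0.4, 0.6, 0.6]
grip_width: 0.0513
gripper_force: 0.0
```

```bash
python3 - <<'E'
from h import *
b=snap('side','s1');w=snap('wrist','w1')
i=cv2.resize(b['frame'][170:300,210:320,::-1],(440,520),interpolation=2)
j=cv2.resize(w['frame'][:,:,::-1],(360,270))
c=np.zeros((520,800,3),np.uint8);c[:,:440]=i;c[:270,440:]=j
cv2.imwrite('pics/e.png',c)
E
```

```text
(no output)
```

View pics/e.png

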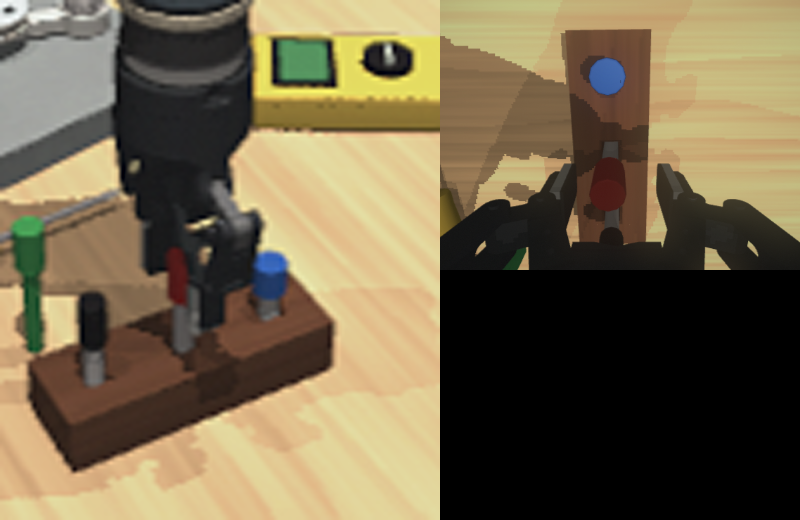

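The fingers straddle the red head. It sits a few mm towards +y of the finger centre (wrist inset: head at x≈608, finger midpoint about 618). I'll shift 3 mm and then grip.

Emit:
{"fn": "play_rows", "kwargs": {
  "rows": [
    {"dp": [1, -3, 0], "angular": [0, 0, 0], "fingers": 0.5},
    {"dp": [0, 0, 0], "angular": [0, 0, 0], "fingers": 0.3},
    {"dp": [0, 0, 0], "angular": [0, 0, 0], "fingers": 0.1},
    {"dp": [0, 0, 0], "angular": [0, 0, 0], "fingers": 0},
    {"dp": [0, 0, 0], "angular": [0, 0, 0], "fingers": 0},
    {"dp": [0, 0, 0], "angular": [0, 0, 0], "fingers": 0}
  ],
  "force": 70
}}

```text
time_s: 3.1
tcp_pos: [0.5209, -0.1762, 0.0785]
ee_rot: [3.141, -0.002, 0.0]
contact_force: [-0.5, 1.0, 6.5]
grip_width: 0.0175
gripper_force: 68.2
```

Emit:
{"fn": "play_rows", "kwargs": {
  "rows": [
    {"dp": [0, 0, -10], "angular": [0, 0, 0], "fingers": 0},
    {"dp": [0, 0, -20], "angular": [0, 0, 0], "fingers": 0},
    {"dp": [0, 0, -30], "angular": [0, 0, 0], "fingers": 0},
    {"dp": [0, 0, -30], "angular": [0, 0, 0], "fingers": 0},
    {"dp": [0, 0, -10], "angular": [0, 0, 0], "fingers": 0},
    {"dp": [0, 0, 0], "angular": [0, 0, 0], "fingers": 0}
  ]
}}

```text
time_s: 3.7
tcp_pos: [0.521, -0.1763, 0.179]
ee_rot: [3.14, -0.003, 0.0]
contact_force: [0.1, 0.3, -0.9]
grip_width: 0.0182
gripper_force: 68.4
```

```bash
python3 - <<'E'
from h import *
b=snap('side','s2');w=snap('wrist','w2');print(env.state()['tcp_pos'])
i=cv2.resize(b['frame'][150:280,210:320,::-1],(440,520),interpolation=2)
j=cv2.resize(w['frame'][:,:,::-1],(360,270))
c=np.zeros((520,800,3),np.uint8);c[:,:440]=i;c[:270,440:]=j
cv2.imwrite('pics/f.png',c)
E
```

```text
[ 0.51940158 -0.17550335  0.17576932]
```

View pics/f.png

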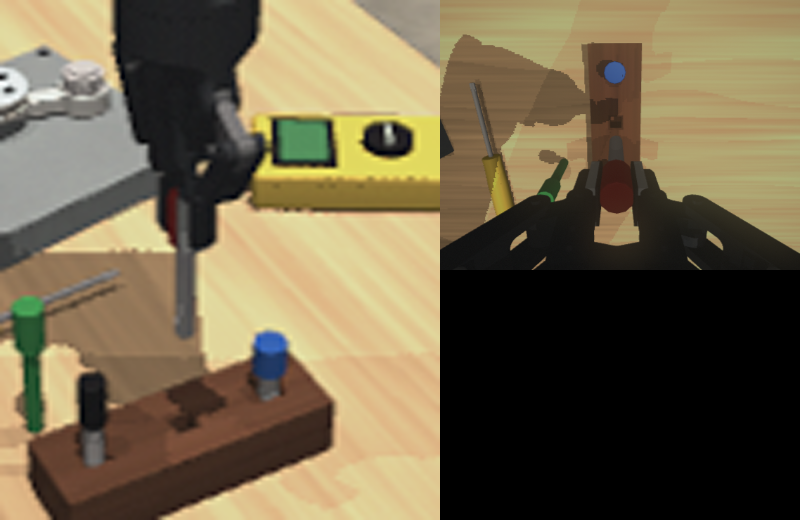

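The pin is held and clear of the rack, close to vertical: shank from (178,215) to its tip at (185,337) in the side crop, and the tip at (616,137) in the wrist inset. The other two pins haven't moved. Next I'll triangulate the tip against the TCP.

```bash
python3 - <<'E'
from h import *
b=load('s2');w=load('w2')
t=env.state();print(t['tcp_pos'],t['ee_rot'])
def cam(d):
    return d['mtx']@d['view'][:3]
ps=np.array([210+185/4,150+335/4]);pw=np.array([(616-440)*512/360,138*512/360])
X=cv2.triangulatePoints(cam(b),cam(w),ps,pw);X=X[:3,0]/X[3,0];print('tip',X,proj(b,X)-ps,proj(w,X)-pw)
T=np.array([.520,-.176,.107])
print('pred side',(proj(b,T)-[210,150])*4,'pred wrist',proj(w,T)*360/512+[440,0])
for z in (.10,.105,.11):print(back(b,*ps,z),back(w,*pw,z))
E
```

```text
[ 0.51940158 -0.17550335  0.17576932] [-3.14055011e+00  2.13614105e-03  2.17313449e-04]
tip [ 0.52216851 -0.17568135  0.10547578] [0.09049631 0.02985762] [-0.29217821  0.36133425]
pred side [182.339134   334.55354266] pred wrist [616.1370689  140.95791637]
[ 0.52513683 -0.16978054  0.1       ] [ 0.5206676  -0.17586994  0.1       ]
[ 0.52230354 -0.17499232  0.105     ] [ 0.52226664 -0.17587438  0.105     ]
[ 0.51947025 -0.18020411  0.11      ] [ 0.52386569 -0.17587882  0.11      ]
```

Emit:
{"fn": "play_rows", "kwargs": {
  "rows": [
    {"dp": [-2, -25, -2], "angular": [0, 0, 0], "fingers": 0},
    {"dp": [-3, -43, -1], "angular": [0, 0, 0], "fingers": 0},
    {"dp": [-3, -43, 0], "angular": [0, 0, 0], "fingers": 0},
    {"dp": [-3, -43, 0], "angular": [0, 0, 0], "fingers": 0},
    {"dp": [-3, -43, 0], "angular": [0, 0, 0], "fingers": 0},
    {"dp": [-3, -43, 0], "angular": [0, 0, 0], "fingers": 0},
    {"dp": [-3, -43, 0], "angular": [0, 0, 0], "fingers": 0},
    {"dp": [-3, -43, 0], "angular": [0, 0, 0], "fingers": 0},
    {"dp": [-3, -43, 0], "angular": [0, 0, 0], "fingers": 0},
    {"dp": [-2, -40, 0], "angular": [0, 0, 0], "fingers": 0}
  ]
}}

```text
time_s: 4.8
tcp_pos: [0.4889, 0.1494, 0.1821]
ee_rot: [-3.07, 0.006, 0.122]
contact_force: [-0.5, -0.0, -0.3]
grip_width: 0.018
gripper_force: 68.6
```

Emit:
{"fn": "play_rows", "kwargs": {
  "rows": [
    {"dp": [0, 0, 0], "angular": [0, 0, 0], "fingers": 0},
    {"dp": [0, 0, 0], "angular": [0, 0, 0], "fingers": 0}
  ]
}}

```text
time_s: 5.0
tcp_pos: [0.4901, 0.1482, 0.1837]
ee_rot: [-3.072, 0.003, 0.12]
contact_force: [-0.3, -0.3, -0.3]
grip_width: 0.0178
gripper_force: 68.6
```

```bash
python3 - <<'E'
from h import *
a=snap('side','s3');w=snap('wrist','w3');print(env.state()['tcp_pos'])
i=cv2.resize(a['frame'][90:220,165:275,::-1],(440,520),interpolation=2)
j=cv2.resize(w['frame'][:,:,::-1],(360,270))
k=cv2.resize(w['frame'][100:280,140:380,::-1],(360,270))
c=np.zeros((540,800,3),np.uint8);c[:520,:440]=i;c[:270,440:]=j;c[270:,440:]=k
cv2.imwrite('pics/g.png',c)
E
```

```text
[0.4905341  0.14777433 0.184139  ]
```

View pics/g.png

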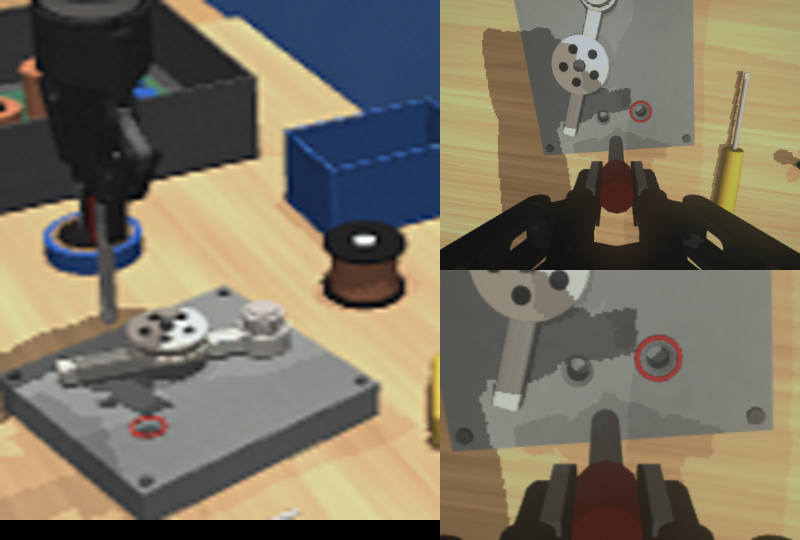

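The move fell short in y and left about 4° of tilt. In the wrist crop the red ring is at (658,358), the plain hole at (577,368) and the arm's end at about (507,402). I'll compute the correction and cross-check the hole.

```bash
cat >> h.py <<'E'
from scipy.spatial.transform import Rotation as Ro
def go(tip,yaw,s=None,off=(.002,0,-.0705)):
    """offset from current to tool target so that the tip is at 'tip': tool dp mm (tool axes now), rotvec deg"""
    s=s or env.state(); R=Ro.from_euler('xyz',s['ee_rot']); G=Ro.from_euler('xyz',[np.pi,0,yaw])
    o=np.array([off[0],off[1],-off[2]]) # tool-frame tip (z along fingers)
    t=np.asarray(tip)-G.apply(o)
    print('tcp',s['tcp_pos'].round(4),'tip now',(s['tcp_pos']+R.apply(o)).round(4),'dp',(1e3*R.inv().apply(t-s['tcp_pos'])).round(1),'dp in final axes',(1e3*G.inv().apply(t-s['tcp_pos'])).round(1),'rot',np.degrees((R.inv()*G).as_rotvec()).round(2))
E
python3 - <<'E'
from h import *
w=load('w3')
f=lambda u,v,z:back(w,140+(u-440)/1.5,100+(v-270)/1.5,z).round(4)
print('lock',f(658,358,.03),'half',f(577,368,.03),'armend',f(511,396,.048),'arm2',f(525,320,.048))
go([.4934,.2332,.105],0.)
E
```

```text
lock [0.5036 0.1291 0.03  ] half [0.4912 0.176  0.03  ] armend [0.4741 0.2103 0.048 ] arm2 [0.5186 0.2054 0.048 ]
tcp [0.4905 0.1478 0.1841] tip now [0.4918 0.1529 0.1138] dp [ 11.  -83.9  14.5] dp in final axes [  0.9 -85.4   8.6] rot [-3.99  0.35  6.82]
```

Emit:
{"fn": "play_rows", "kwargs": {
  "rows": [
    {"dp": [0, 0, 0], "angular": [-2, 0.2, 3.4], "fingers": 0},
    {"dp": [0, 0, 0], "angular": [-2, 0.2, 3.4], "fingers": 0},
    {"dp": [0, -20, 0], "angular": [0, 0, 0], "fingers": 0},
    {"dp": [1, -25, 0], "angular": [0, 0, 0], "fingers": 0},
    {"dp": [0, -25, 0], "angular": [0, 0, 0], "fingers": 0},
    {"dp": [0, -15, 0], "angular": [0, 0, 0], "fingers": 0},
    {"dp": [0, 0, 0], "angular": [0, 0, 0], "fingers": 0}
  ]
}}

```text
time_s: 5.8
tcp_pos: [0.4917, 0.1505, 0.1892]
ee_rot: [-3.07, -0.0, 0.123]
contact_force: [-0.6, -0.2, -0.7]
grip_width: 0.0178
gripper_force: 68.7
```

```bash
python3 - <<'E'
from h import *
go([.4934,.2332,.036],0.);go([.4934,.2332,.036],0.)
E
```

```text
tcp [0.4917 0.1505 0.1892] tip now [0.493  0.1557 0.1188] dp [  9.9 -76.   88.3] dp in final axes [ -0.3 -82.7  82.7] rot [-4.1   0.24  7.05]
tcp [0.4917 0.1505 0.1892] tip now [0.493  0.1557 0.1188] dp [  9.9 -76.   88.3] dp in final axes [ -0.3 -82.7  82.7] rot [-4.1   0.24  7.05]
```

```bash
python3 - <<'E'
from h import *
s=env.state();print(s['qpos'].round(3),s['effort'].round(2),s['contact_force'],s['ee_rot'])
E
```

```text
[ 0.122  0.005 -0.03   1.536  0.072  3.141] [  0.2  -32.72  32.61   0.     0.36  -0.  ] [-0.55129006 -0.21231795 -0.69494231] [-3.07001832e+00 -2.70693043e-04  1.23064181e-01]
```

Joint 6 is at its limit, since q6 = π + q1 − yaw. A tool yaw of about 0.5 keeps it in range, and it also lines tool y up with the push direction at the lock hole.

```bash
python3 - <<'E'
from h import *
go([.4934,.2332,.110],0.5)
E
```

```text
tcp [0.4917 0.1505 0.1892] tip now [0.493  0.1557 0.1188] dp [ 10.  -80.3  14.4] dp in final axes [ 39.2 -71.8   8.7] rot [ -4.05  -0.79 -21.59]
```

Emit:
{"fn": "play_rows", "kwargs": {
  "rows": [
    {"dp": [0, 0, 0], "angular": [-1, -0.2, -5.4], "fingers": 0},
    {"dp": [0, 0, 0], "angular": [-1, -0.2, -5.4], "fingers": 0},
    {"dp": [0, 0, 0], "angular": [-1, -0.2, -5.4], "fingers": 0},
    {"dp": [0, 0, 0], "angular": [-1, -0.2, -5.4], "fingers": 0},
    {"dp": [0, 0, 0], "angular": [0, 0, 0], "fingers": 0}
  ]
}}

```text
time_s: 6.3
tcp_pos: [0.4916, 0.1496, 0.1889]
ee_rot: [-3.141, 0.001, 0.499]
contact_force: [-0.1, -0.2, -0.2]
grip_width: 0.0178
gripper_force: 68.7
```

```bash
python3 - <<'E'
from h import *
print(env.state()['qpos'].round(3),env.state()['ee_rot']);go([.4934,.2332,.110],0.5)
E
```

```text
[ 0.165  0.014 -0.02   1.538  0.     2.807] [-3.14116202e+00  5.46646413e-04  4.98874696e-01]
tcp [0.4916 0.1496 0.1889] tip now [0.4933 0.1506 0.1184] dp [ 39.6 -72.5   8.5] dp in final axes [ 39.6 -72.5   8.4] rot [-0.02  0.03 -0.06]
```

Emit:
{"fn": "play_rows", "kwargs": {
  "rows": [
    {"dp": [10, -18, 2], "angular": [0, 0, 0], "fingers": 0},
    {"dp": [10, -18, 2], "angular": [0, 0, 0], "fingers": 0},
    {"dp": [10, -18, 2], "angular": [0, 0, 0], "fingers": 0},
    {"dp": [9.6, -18.5, 2], "angular": [0, 0, 0], "fingers": 0},
    {"dp": [0, 0, 0], "angular": [0, 0, 0], "fingers": 0},
    {"dp": [0, 0, 0], "angular": [0, 0, 0], "fingers": 0}
  ]
}}

```text
time_s: 6.9
tcp_pos: [0.4918, 0.2316, 0.1808]
ee_rot: [-3.142, 0.001, 0.497]
contact_force: [-0.4, -1.3, -0.8]
grip_width: 0.018
gripper_force: 68.8
```

```bash
python3 - <<'E'
from h import *
b=snap('side','s4');w=snap('wrist','w4')
go([.4934,.2332,.036],0.5);print(env.state()['qpos'].round(3))
i=cv2.resize(b['frame'][90:220,150:260,::-1],(440,520),interpolation=2)
j=cv2.resize(w['frame'][60:260,100:340,::-1],(360,300))
c=np.zeros((520,800,3),np.uint8);c[:,:440]=i;c[:300,440:]=j
cv2.imwrite('pics/h.png',c)
E
```

```text
tcp [0.492  0.231  0.1811] tip now [0.4937 0.2319 0.1106] dp [ 0.3 -1.3 74.6] dp in final axes [ 0.3 -1.3 74.6] rot [-0.    0.04 -0.2 ]
[ 0.316  0.091  0.045  1.525 -0.     2.961]
```

View pics/h.png

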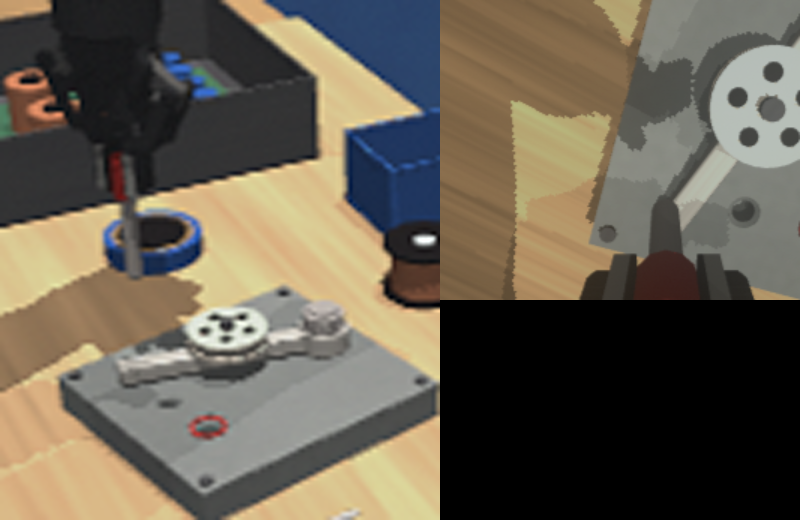

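The pin hangs beyond the arm's far side: tip at (135,275) in the side crop and (668,202) in the wrist inset. Checking the tip offset again.

```bash
python3 - <<'E'
from h import *
b=load('s4');w=load('w4');cam=lambda d:d['mtx']@d['view'][:3]
ps=np.array([150+135/4,90+273/4]);pw=np.array([100+(667-440)/1.5,60+200/1.5])
X=cv2.triangulatePoints(cam(b),cam(w),ps,pw);X=X[:3,0]/X[3,0];s=env.state()
R=Ro.from_euler('xyz',s['ee_rot']);print(X,'tool offset',R.inv().apply(X-s['tcp_pos']))
for y in (.228,.232,.236):
  p=[.4934,y,.036];print(p,(proj(b,p)-[150,90])*4)
print((proj(b,[.4898,.2095,.048])-[150,90])*4)
E
```

```text
[0.4943174  0.23311862 0.10992128] tool offset [ 0.00307265 -0.00076942  0.07112975]
[0.4934, 0.228, 0.036] [146.97902657 359.11532921]
[0.4934, 0.232, 0.036] [145.19616668 356.69275592]
[0.4934, 0.236, 0.036] [143.42154923 354.28138256]
[149.47502669 358.51569355]
```

Emit:
{"fn": "play_rows", "kwargs": {
  "rows": [
    {"dp": [0, -1, 15], "angular": [0, 0, 0], "fingers": 0},
    {"dp": [0, 0, 20], "angular": [0, 0, 0], "fingers": 0},
    {"dp": [0, 0, 15], "angular": [0, 0, 0], "fingers": 0},
    {"dp": [0, 0, 10], "angular": [0, 0, 0], "fingers": 0},
    {"dp": [0, 0, 8], "angular": [0, 0, 0], "fingers": 0},
    {"dp": [0, 0, 5], "angular": [0, 0, 0], "fingers": 0},
    {"dp": [0, 0, 0], "angular": [0, 0, 0], "fingers": 0},
    {"dp": [0, 0, 0], "angular": [0, 0, 0], "fingers": 0}
  ]
}}

```text
time_s: 7.8
tcp_pos: [0.4919, 0.2327, 0.1086]
ee_rot: [-3.141, -0.001, 0.498]
contact_force: [-0.5, 0.2, -1.3]
grip_width: 0.0183
gripper_force: 68.8
```

```bash
python3 - <<'E'
from h import *
print(env.state()['contact_force'].round(2))
# waypoints: pin centre on arc about pivot
p=np.array([.6285,.1888]);L=np.array([.503,.1285])
print(np.linalg.norm(L-p))
a1=np.arctan2(*(L-p)[::-1])%(2*np.pi); s=env.state();tip=s['tcp_pos']+Ro.from_euler('xyz',s['ee_rot']).apply([.0025,-.0004,.0708]);print('tip',tip)
d=tip[:2]-p;a0=np.arctan2(d[1],d[0])%(2*np.pi);r0=np.hypot(*d);r1=np.hypot(*(L-p));R=Ro.from_euler('xyz',[np.pi,0,.5]);prev=tip[:2]
for k in np.linspace(0,1,11)[1:]:
    a=a0+k*(a1-a0);r=r0+k*(r1-r0);q=p+r*np.array([np.cos(a),np.sin(a)]);print(q.round(4),(1e3*R.inv().apply([*(q-prev),0])).round(1));prev=q
E
```

```text
[-0.45  0.2  -1.3 ]
0.13923483759461922
tip [0.49388739 0.23427245 0.03776179]
[0.4911 0.2237] [-7.6  8.   0. ]
[0.489  0.2129] [-6.9  8.5  0. ]
[0.4879 0.202 ] [-6.2  9.   0. ]
[0.4876 0.1911] [-5.5  9.4  0. ]
[0.4881 0.1802] [-4.8  9.8  0. ]
[0.4895 0.1694] [-4.  10.1  0. ]
[0.4917 0.1588] [-3.2 10.4  0. ]
[0.4947 0.1484] [-2.4 10.6  0. ]
[0.4984 0.1383] [-1.5 10.7  0. ]
[0.503  0.1285] [-0.7 10.8  0. ]
```

Emit:
{"fn": "play_rows", "kwargs": {
  "rows": [
    {"dp": [-7.6, 8, 0], "angular": [0, 0, 0], "fingers": 0},
    {"dp": [-6.9, 8.5, 0], "angular": [0, 0, 0], "fingers": 0},
    {"dp": [-6.2, 9, 0], "angular": [0, 0, 0], "fingers": 0},
    {"dp": [-5.5, 9.4, 0], "angular": [0, 0, 0], "fingers": 0},
    {"dp": [-4.8, 9.8, 0], "angular": [0, 0, 0], "fingers": 0}
  ]
}}

```text
time_s: 8.3
tcp_pos: [0.4859, 0.178, 0.1086]
ee_rot: [-3.14, -0.001, 0.498]
contact_force: [1.5, 3.7, 0.1]
grip_width: 0.0183
gripper_force: 68.8
```

Emit:
{"fn": "play_rows", "kwargs": {
  "rows": [
    {"dp": [-4, 10.1, 0], "angular": [0, 0, 0], "fingers": 0},
    {"dp": [-3.2, 10.4, 0], "angular": [0, 0, 0], "fingers": 0},
    {"dp": [-2.4, 10.6, 0], "angular": [0, 0, 0], "fingers": 0},
    {"dp": [-1.5, 10.7, 0], "angular": [0, 0, 0], "fingers": 0},
    {"dp": [-0.7, 10.8, 0], "angular": [0, 0, 0], "fingers": 0},
    {"dp": [0, 0, 0], "angular": [0, 0, 0], "fingers": 0},
    {"dp": [0, 0, 0], "angular": [0, 0, 0], "fingers": 0}
  ]
}}

```text
time_s: 9.0
tcp_pos: [0.4998, 0.1264, 0.1076]
ee_rot: [-3.14, 0.002, 0.497]
contact_force: [-1.5, 4.5, -0.1]
grip_width: 0.0179
gripper_force: 68.9
```

```bash
python3 - <<'E'
from h import *
b=snap('side','s5');w=snap('wrist','w5')
go([.503,.1285,.030],0.5,off=(.0025,-.0004,-.0708));print(env.state()['contact_force'].round(2))
i=cv2.resize(b['frame'][120:220,150:250,::-1],(520,520),interpolation=2)
j=cv2.resize(w['frame'][60:260,170:330,::-1],(280,350))
c=np.zeros((520,800,3),np.uint8);c[:,:520]=i;c[:350,520:]=j
cv2.imwrite('pics/i.png',c)
E
```

```text
tcp [0.4997 0.1268 0.1076] tip now [0.5016 0.1284 0.0368] dp [1.2 0.5 6.8] dp in final axes [1.2 0.5 6.8] rot [-0.07  0.09 -0.11]
[-0.93  4.52 -0.07]
```

View pics/i.png

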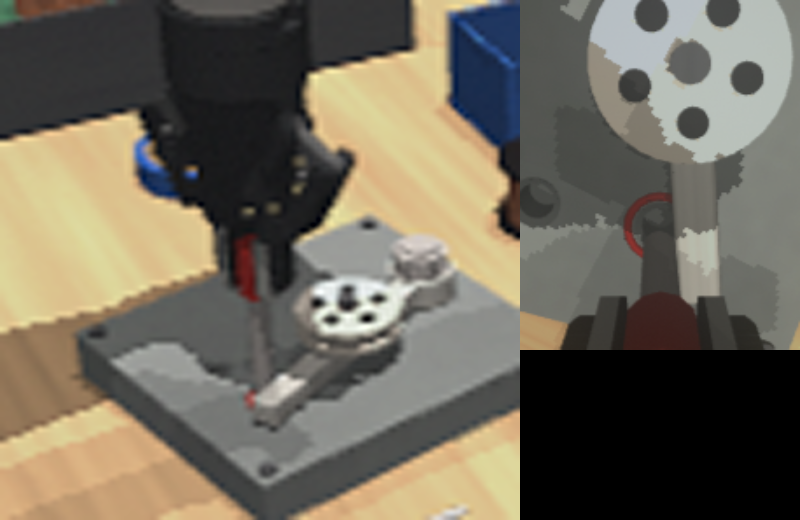

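```bash
python3 - <<'E'
from h import *
w=load('w5');b=load('s5')
f=lambda p:((proj(w,p)-[170,60])*1.75+[520,0]).round(0)
g=lambda p:((proj(b,p)-[150,120])*5.2).round(0)
for p in ([.503,.1285,.03],[.503,.1285,.0368],[.5016,.1284,.0368]):print(f(p),g(p))
c=back(w,170+(659-520)/1.75,60+227/1.75,.03);print('ring',c)
im=w['frame'].astype(int)
m=((im[...,0]-im[...,1]>40)&(im[...,0]-im[...,2]>30)).astype(np.uint8);m[195:]=0
y,x=np.nonzero(m);print(len(x),x.min(),x.max(),y.min(),y.max())
# circle fit through ring pixels back-projected
P=np.array([back(w,u,v,.03)[:2] for u,v in zip(x,y)])
from scipy.optimize import least_squares
r=least_squares(lambda q:np.hypot(*(P-q[:2]).T)-q[2],[.503,.1285,.009],loss='soft_l1',f_scale=.001);print(r.x,np.abs(r.fun).mean())
E
```

```text
[660. 229.] [269. 398.]
[660. 235.] [268. 388.]
[659. 238.] [266. 389.]
ring [0.50358558 0.12938459 0.03      ]
113 230 252 171 194
[0.50351569 0.12939406 0.01239589] 0.0005456537939907637
```

The pin shank stands over the red ring with the arm held back behind it (wrist inset: ring centre about (659,227), tip about (660,232)). I'll make a small x correction, then lower it gently.

Emit:
{"fn": "play_rows", "kwargs": {
  "rows": [
    {"dp": [1.3, 0, 0], "angular": [0, 0, 0], "fingers": 0},
    {"dp": [0, 0, 4], "angular": [0, 0, 0], "fingers": 0},
    {"dp": [0, 0, 4], "angular": [0, 0, 0], "fingers": 0},
    {"dp": [0, 0, 3], "angular": [0, 0, 0], "fingers": 0},
    {"dp": [0, 0, 0], "angular": [0, 0, 0], "fingers": 0}
  ]
}}

```text
time_s: 9.6
tcp_pos: [0.5019, 0.1277, 0.0964]
ee_rot: [-3.141, -0.001, 0.498]
contact_force: [1.5, 5.4, -1.6]
grip_width: 0.0183
gripper_force: 69.0
```

Emit:
{"fn": "play_rows", "kwargs": {
  "rows": [
    {"dp": [0, 0, 3], "angular": [0, 0, 0], "fingers": 0},
    {"dp": [0, 0, 3], "angular": [0, 0, 0], "fingers": 0},
    {"dp": [0, 0, 3], "angular": [0, 0, 0], "fingers": 0},
    {"dp": [0, 0, 0], "angular": [0, 0, 0], "fingers": 0}
  ]
}}

```text
time_s: 10.0
tcp_pos: [0.5023, 0.1278, 0.0883]
ee_rot: [-3.141, -0.002, 0.498]
contact_force: [0.2, 5.3, 0.9]
grip_width: 0.0181
gripper_force: 69.1
```

Emit:
{"fn": "play_rows", "kwargs": {
  "rows": [
    {"dp": [0, 0, 3], "angular": [0, 0, 0], "fingers": 0},
    {"dp": [0, 0, 3], "angular": [0, 0, 0], "fingers": 0},
    {"dp": [0, 0, 3], "angular": [0, 0, 0], "fingers": 0},
    {"dp": [0, 0, 1.5], "angular": [0, 0, 0], "fingers": 0},
    {"dp": [0, 0, 0], "angular": [0, 0, 0], "fingers": 0}
  ]
}}

```text
time_s: 10.5
tcp_pos: [0.5026, 0.1279, 0.0787]
ee_rot: [-3.141, -0.003, 0.498]
contact_force: [-0.2, 4.9, 3.7]
grip_width: 0.0188
gripper_force: 69.4
```

Emit:
{"fn": "play_rows", "kwargs": {
  "rows": [
    {"dp": [0, 0, 1], "angular": [0, 0, 0], "fingers": 0},
    {"dp": [0, 0, 1], "angular": [0, 0, 0], "fingers": 0},
    {"dp": [0, 0, 0], "angular": [0, 0, 0], "fingers": 0}
  ]
}}

```text
time_s: 10.8
tcp_pos: [0.503, 0.128, 0.0784]
ee_rot: [-3.142, -0.004, 0.498]
contact_force: [-2.3, 5.6, 10.1]
grip_width: 0.018
gripper_force: 70.2
```

Emit:
{"fn": "play_rows", "kwargs": {
  "rows": [
    {"dp": [0, 0, -1], "angular": [0, 0, 0], "fingers": 0.2},
    {"dp": [0, 0, 0], "angular": [0, 0, 0], "fingers": 0.4},
    {"dp": [0, 0, 0], "angular": [0, 0, 0], "fingers": 0.6},
    {"dp": [0, 0, 0], "angular": [0, 0, 0], "fingers": 0.6},
    {"dp": [0, 0, -10], "angular": [0, 0, 0], "fingers": 0.6},
    {"dp": [0, 0, -25], "angular": [0, 0, 0], "fingers": 0.6},
    {"dp": [0, 0, -35], "angular": [0, 0, 0], "fingers": 0.6},
    {"dp": [0, 0, -35], "angular": [0, 0, 0], "fingers": 0.6},
    {"dp": [-20, 0, -30], "angular": [0, 0, 0], "fingers": 0.6},
    {"dp": [-20, 0, 0], "angular": [0, 0, 0], "fingers": 0.6}
  ]
}}

```text
time_s: 11.8
tcp_pos: [0.469, 0.1078, 0.2176]
ee_rot: [3.137, -0.008, 0.498]
contact_force: [1.1, -0.4, 0.6]
grip_width: 0.051
gripper_force: 0.0
```

```bash
python3 - <<'E'
from h import *
b=snap('side','s6');w=snap('wrist','w6')
i=cv2.resize(b['frame'][120:230,150:250,::-1],(400,440),interpolation=2)
j=cv2.resize(w['frame'][:,:,::-1],(400,300))
c=np.zeros((440,800,3),np.uint8);c[:,:400]=i;c[:300,400:]=j
cv2.imwrite('pics/j.png',c)
g=lambda p:((proj(b,p)-[150,120])*4).round(0);print('head top if home',g([.503,.1285,.108]),'head bottom',g([.503,.1285,.076]))
f=lambda p:(proj(w,p)*400/512+[400,0]).round(0);print(f([.503,.1285,.108]),f([.503,.1285,.03]))
E
```

```text
head top if home [199. 217.] head bottom [202. 254.]
[594.  99.] [594.  92.]
```

View pics/j.png

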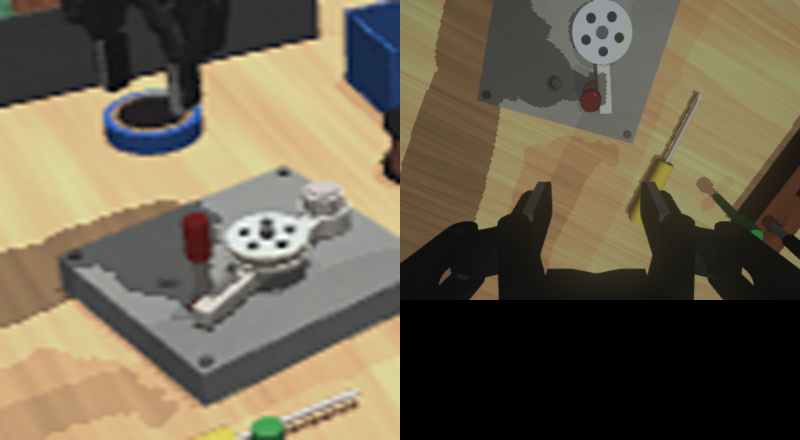

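The pin stands in the red-ringed hole with the arm leaning on it. Its head top is at (196,215), against a predicted (199,217) if fully home, and the gripper is clear. Handing in.

```bash
python3 -c "
from bench import env
print(env.close_job())"
```

```text
the job is handed in; nothing more can be done
None
```

I handed the job in with the red pin home in the red-ringed hole, the tension arm resting against it, and the robot clear. That is from the last camera check; handing in gave no verdict.

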